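# Heft out the ballast tin

## Robot

A 6-joint arm with a two-finger parallel gripper is mounted at the origin on the work surface. World frame = base frame: x ahead of the robot, y to its left, z up, the work surface at z = 0. Lengths are in m, angles in rad, forces in N, time in s.
With the tool pointing down it reaches from about 0.425 to 0.95 m from the base axis. Payload 3.5 kg.
Tool frame: the origin (TCP) lies at the very end of the fingers, on their centre line; the grasp point (between the pads) lies 19 mm behind it; z points along the fingers, y is the line along which they close (so a half turn about z gives the same grasp; the last joint's range is limited). The gripper opens to 85 mm and grips with 20 to 120 N. Pads are 22 mm wide; open, the fingers measure 114 mm over their backs; the gripper's body (76 mm by 85 mm) begins 54 mm behind the grasp point. The pads swing forward as they close: fully open they stand 13 mm farther back than shut.
Start: joints at [1.086, 0.286, 1.577, -0, 1.279, -0.15], TCP at [0.222, 0.638, 0.231] pointing down, gripper open.
Joint ranges: [-2.77, 2.77], [-0.9, 2.22], [0.21, 2.48], [-1.53, 4.67], [0.24, 2.81], [-2.84, 2.84]. Speed limits (rad/s): [2.79, 2.79, 3.14, 3.14, 3.14, 3.14].

## Interface

Orientations are given as a unit quaternion [x, y, z, w].
In Python, from plant import ctrl, optics, sign_off gives the robot as it stands.
- The arm moves only by the shell command python3 -m creep 'ROWS' [FORCE]. ROWS is JSON, a list of rows, each an object of numbers: "x", "y", "z": the shift along the tool's x, y, z in mm; "rx", "ry", "rz": the turn, a rotation vector about the tool's x, y, z in degrees; "grip": the opening, from 0 (shut) to 1 (fully open). In form: [{"x": .., "y": .., "z": .., "rx": .., "ry": .., "rz": .., "grip": ..}, ...]. A call has exactly 10 rows; each row shifts and turns the commanded pose from where the row before left it, along the tool's axes as they then stand; what a row does not reach is not made up. A row lasts 1/12 s, in which the tool goes at most 41.7 mm and 7.16 degrees, less where a joint would pass 70% of its speed; a pose out of reach is approached as far as the arm can. A call with a gripper value outside its range is refused whole. The fingers move at their own pace and stop on an object; FORCE is the grip in N (left out, the last holds). Time passes only in rows, so rows that do not move let the fingers close, or fill a call up. It gives the time, the measured TCP pose, the force, the opening and the grip force at its end, in the units of the state.
- ctrl.get_state(): the state, without advancing time (a new reading comes with each control period).
- optics.read_camera(name): name is "scene" or "top" or "wrist"; returns a dict with "color" (480x640x3 uint8, blue, green, red), "K" (3x3 intrinsics, pixels), "R" (3x3) and "t" (3): a world point X has camera coordinates R X + t. Camera axes: x right, y down, z forward; pixel columns grow to the right and rows downward; lengths in m; the calibration is good to about 2 mm. A picture is of the moment at which its call begins. There is no depth.
- sign_off(): hands the job in; it is judged then, once.
The state is a dict: "time": time; "qpos": joint angles; "dq": joint speeds; "joint_efforts": joint torques, N m; "eef_pos": TCP position; "tcp_rot": TCP orientation; "contact_force": force on the tool from outside, world axes, zero at the start; "wrist_torque": the same for the moment, N m; "opening": opening from 0.0 (shut) to 1.0 (fully open); "finger_force": force on a finger pad.
Only numpy, scipy, OpenCV 4.12 (cv2) and the standard library are available. Lean on these libraries where they do the work, as an engineer would, in place of code of your own. Each camera call takes 0.05 s, during which the arm holds its last target. There are 200 camera calls.

## Task

One of the three identical closed tins holds the lead ballast for the ship's keel: find it by weight. Stand the two lighter tins upright in the wooden tray, one to a bay, squarely with their tabs towards the tray's open front, and finish while holding the heaviest tin up in the gripper, upright and still, its underside at least 12 cm above the desk (do not put it down). Do not tip any tin over or disturb the other things on the desk.

Things in the scene. Friction and masses are not known exactly. Their poses are not given: they have to be found in the camera images.
- tin_a: One of three outwardly identical closed dark steel tins, 60 (x) x 46 (y) x 46 (high) mm, upright on the desk. Origin: centre of the underside, z up; a flat brass tab sticks out of the -x end. Grip across the 46 mm sides; the lid stays on. Which is heaviest changes each time: two weigh 0.09 to 0.15 kg, the heaviest 0.30 to 0.39 kg; the load inside may shift 2 mm.
- tin_a_tab (a point): Outer end of the tab of tin_a: 46 mm from the tin's centre along its -x, 40 mm above its underside. The tab is 22 mm wide, 4 mm thick and sticks out 16 mm.
- tin_b: One of three outwardly identical closed dark steel tins, 60 (x) x 46 (y) x 46 (high) mm, upright on the desk. Origin: centre of the underside, z up; a flat brass tab sticks out of the -x end. Grip across the 46 mm sides; the lid stays on. Which is heaviest changes each time: two weigh 0.09 to 0.15 kg, the heaviest 0.30 to 0.39 kg; the load inside may shift 2 mm.
- tin_b_tab (a point): Outer end of the tab of tin_b: 46 mm from the tin's centre along its -x, 40 mm above its underside. The tab is 22 mm wide, 4 mm thick and sticks out 16 mm.
- tin_c: One of three outwardly identical closed dark steel tins, 60 (x) x 46 (y) x 46 (high) mm, upright on the desk. Origin: centre of the underside, z up; a flat brass tab sticks out of the -x end. Grip across the 46 mm sides; the lid stays on. Which is heaviest changes each time: two weigh 0.09 to 0.15 kg, the heaviest 0.30 to 0.39 kg; the load inside may shift 2 mm.
- tin_c_tab (a point): Outer end of the tab of tin_c: 46 mm from the tin's centre along its -x, 40 mm above its underside. The tab is 22 mm wide, 4 mm thick and sticks out 16 mm.
- tray: Fixed wooden tray, three bays side by side along y. Origin: on the desk under the middle bay's centre, z up. Bay floor 6 mm above the desk, x -45 to +45 mm; bay centres at x 0, y -100, 0, +100 mm, each bay 94 mm wide or more. Dividers, sides and back rim (at +x, inner face +45 mm) are 6 mm thick, top 14 mm above the desk; the front (-x, facing the robot) is open.
- bottle: Bystander: blue glass bottle with a cork, 54 mm diameter, 128 mm tall, upright; origin at the centre of its underside.
- lighthouse: Bystander: white porcelain lighthouse model, 76 mm base diameter, 155 mm tall; origin at the centre of its underside.
- tweezers: Bystander: brass tweezers lying flat along their x, 170 mm long, 6 mm high; origin near the middle of the underside.
- keel: Bystander: walnut keel strip lying along its x, 200 x 14 x 10 mm; origin at the centre of its underside.
Not all that is in view belongs to the job. What is shaped like the tin_a but red is not meant.

How it is judged:
At the end, for the whole second after the job is handed in: Heaviest tin held by the fingers alone, underside over 120 mm up, within 0.35 rad of upright, still. The two lighter (under 2.2 N each on the tray) stand released on the tray floor in different bays, within about 22 mm of bay centres in tray x, square to 0.3 rad, tabs to the open front (((height (world z) of tin_a above 0.12 m and angle between tin_a's own z axis and vertical below 0.35 rad and linear speed of tin_a below 0.04 m/s and contact force between tin_a and the fingers above 1 N and contact force between tin_a and bottle below 0.1 N and contact force between tin_a and lighthouse below 0.1 N and (x of tin_b in the frame of tray between -0.025 and 0.022 m and y of tin_b in the frame of tray between -0.14 and 0.14 m and z of tin_b in the frame of tray between 0.002 and 0.01 m and angle between tin_b's own z axis and vertical below 0.1 rad and angle between the x axis of tin_b and the x axis of tray, either way round below 0.3 rad and x of tin_b_tab in the frame of tray below -0.02 m and contact force between tin_b and tray between 0.4 and 2.2 N and contact force between tin_b and the fingers below 0.1 N and linear speed of tin_b below 0.02 m/s) and (x of tin_c in the frame of tray between -0.025 and 0.022 m and y of tin_c in the frame of tray between -0.14 and 0.14 m and z of tin_c in the frame of tray between 0.002 and 0.01 m and angle between tin_c's own z axis and vertical below 0.1 rad and angle between the x axis of tin_c and the x axis of tray, either way round below 0.3 rad and x of tin_c_tab in the frame of tray below -0.02 m and contact force between tin_c and tray between 0.4 and 2.2 N and contact force between tin_c and the fingers below 0.1 N and linear speed of tin_c below 0.02 m/s) and horizontal distance between tin_b and tin_c above 0.055 m) or (height (world z) of tin_b above 0.12 m and angle between tin_b's own z axis and vertical below 0.35 rad and linear speed of tin_b below 0.04 m/s and contact force between tin_b and the fingers above 1 N and contact force between tin_b and bottle below 0.1 N and contact force between tin_b and lighthouse below 0.1 N and (x of tin_a in the frame of tray between -0.025 and 0.022 m and y of tin_a in the frame of tray between -0.14 and 0.14 m and z of tin_a in the frame of tray between 0.002 and 0.01 m and angle between tin_a's own z axis and vertical below 0.1 rad and angle between the x axis of tin_a and the x axis of tray, either way round below 0.3 rad and x of tin_a_tab in the frame of tray below -0.02 m and contact force between tin_a and tray between 0.4 and 2.2 N and contact force between tin_a and the fingers below 0.1 N and linear speed of tin_a below 0.02 m/s) and (x of tin_c in the frame of tray between -0.025 and 0.022 m and y of tin_c in the frame of tray between -0.14 and 0.14 m and z of tin_c in the frame of tray between 0.002 and 0.01 m and angle between tin_c's own z axis and vertical below 0.1 rad and angle between the x axis of tin_c and the x axis of tray, either way round below 0.3 rad and x of tin_c_tab in the frame of tray below -0.02 m and contact force between tin_c and tray between 0.4 and 2.2 N and contact force between tin_c and the fingers below 0.1 N and linear speed of tin_c below 0.02 m/s) and horizontal distance between tin_a and tin_c above 0.055 m) or (height (world z) of tin_c above 0.12 m and angle between tin_c's own z axis and vertical below 0.35 rad and linear speed of tin_c below 0.04 m/s and contact force between tin_c and the fingers above 1 N and contact force between tin_c and bottle below 0.1 N and contact force between tin_c and lighthouse below 0.1 N and (x of tin_a in the frame of tray between -0.025 and 0.022 m and y of tin_a in the frame of tray between -0.14 and 0.14 m and z of tin_a in the frame of tray between 0.002 and 0.01 m and angle between tin_a's own z axis and vertical below 0.1 rad and angle between the x axis of tin_a and the x axis of tray, either way round below 0.3 rad and x of tin_a_tab in the frame of tray below -0.02 m and contact force between tin_a and tray between 0.4 and 2.2 N and contact force between tin_a and the fingers below 0.1 N and linear speed of tin_a below 0.02 m/s) and (x of tin_b in the frame of tray between -0.025 and 0.022 m and y of tin_b in the frame of tray between -0.14 and 0.14 m and z of tin_b in the frame of tray between 0.002 and 0.01 m and angle between tin_b's own z axis and vertical below 0.1 rad and angle between the x axis of tin_b and the x axis of tray, either way round below 0.3 rad and x of tin_b_tab in the frame of tray below -0.02 m and contact force between tin_b and tray between 0.4 and 2.2 N and contact force between tin_b and the fingers below 0.1 N and linear speed of tin_b below 0.02 m/s) and horizontal distance between tin_a and tin_b above 0.055 m))); the arm keeps its last pose, push and grip.
It fails at once if a tin is tipped over (angle between any of tin_a, tin_b, tin_c's own z axis and vertical above 0.7 rad).
It fails at once if a bystander is disturbed (moved over 30 mm or toppled) (distance of any of bottle, lighthouse, tweezers, keel from where it was at the start of the episode above 0.03 m or angle between any of bottle, lighthouse, tweezers, keel's own z axis and vertical above 0.5 rad).
It also fails if it takes over 72 s, if anything falls off the work surface, if the arm or the gripper's body presses on something with over 40 N, if the wrist force passes 120 N, or if a joint passes its speed limit or range.

## Working session

There is one attempt and no reset: what is moved stays moved. The work goes in short steps, Python scripts to look and compute and a shell command to move; the robot and the scene stay as the last step left them, time stands still between calls to the robot, and variables do not carry over. Pictures are saved under pics/ and viewed, at most 10 in all, crops included, and the job is handed in when it is done.

```bash
mkdir -p pics; ls; python3 - <<'E'
from plant import ctrl, optics
import cv2
s=ctrl.get_state(); print(s)
for n in ("scene","top"):
    c=optics.read_camera(n); cv2.imwrite(f"pics/{n}0.png",c["color"]); print(n,c["K"],c["R"],c["t"])
E
```

```text
pics
{'time': 0.0, 'qpos': array([ 1.08599236e+00,  2.87223095e-01,  1.57819983e+00,  6.21933105e-07,
        1.27862530e+00, -1.50018106e-01]), 'dq': array([ 0.00066521, -0.0003812 , -0.00083675, -0.00163805, -0.00172794,
        0.00030318]), 'joint_efforts': array([ 2.65811541e-03, -4.05975652e+01, -2.92626232e+01,  3.99616511e-05,
        5.74182108e-03,  1.06730377e-05]), 'eef_pos': array([0.22144867, 0.63692752, 0.22989655]), 'tcp_rot': array([ 1.66612253e-01,  9.86021729e-01, -1.16635908e-03, -3.83483962e-04]), 'contact_force': array([ 0.34768256, -1.34831514, -0.12548855]), 'wrist_torque': array([-0.01554942, -0.04513023,  0.02405741]), 'finger_force': 0.0, 'opening': 1.0005059807342989}
scene [[512.94935949   0.         320.75205062]
 [  0.         512.94935949 238.05966201]
 [  0.           0.           1.        ]] [[-0.43750005  0.89904113  0.01785341]
 [ 0.66194451  0.335433   -0.67030901]
 [-0.60862399 -0.28144226 -0.7418673 ]] [ 0.21672517 -0.3142475   1.50376776]
top [[488.74847077   0.         316.54416835]
 [  0.         488.74847077 240.51515973]
 [  0.           0.           1.        ]] [[ 0.02222163 -0.9996648  -0.01328462]
 [-0.98953601 -0.02009774 -0.14287957]
 [ 0.14256468  0.01632063 -0.98965092]] [6.84832348e-04 5.16279053e-01 1.14020023e+00]
```

View pics/top0.png

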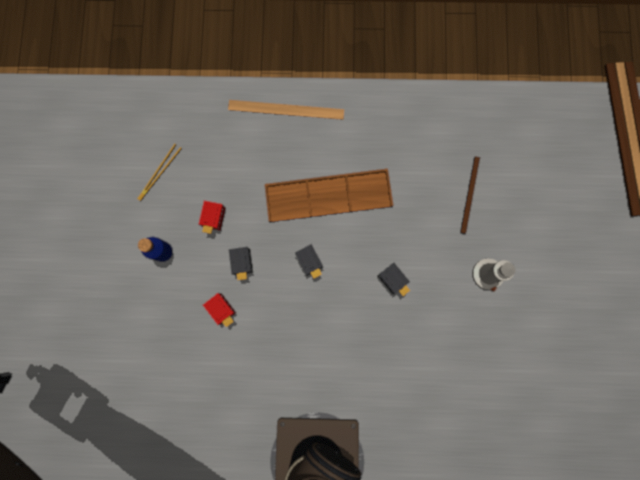

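View pics/scene0.png

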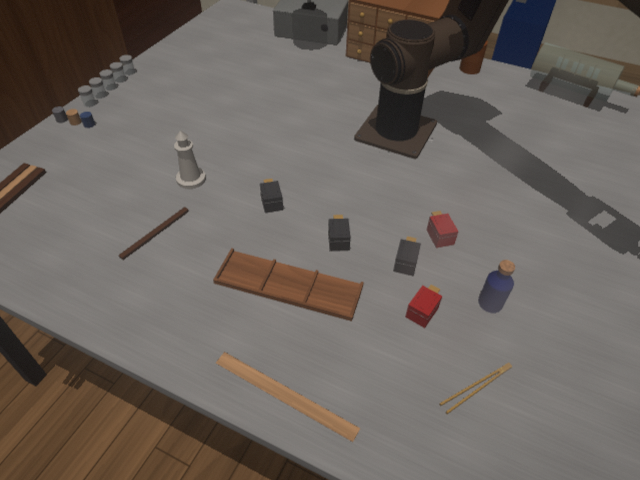

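Top view: the dark tins are at about (240,263), (309,261) and (394,280), all with brass tabs toward the robot. Lookalikes are the red tins at (211,216) and (220,309), which are not meant. The tray is at (329,196), bottle at (155,249), lighthouse at (490,272), keel at (470,195) and tweezers at (160,172). I choose the three dark tins and will check them in a crop.

```bash
cat > h.py <<'E'
import cv2, numpy as np
from scipy.spatial.transform import Rotation as Ro
from plant import ctrl, optics
def ray(c,uv,z):
    uv=np.atleast_2d(np.asarray(uv,float)); d=np.c_[uv,np.ones(len(uv))]@np.linalg.inv(c["K"]).T@c["R"]
    o=-c["R"].T@c["t"]; return o+d*((z-o[2])/d[:,2])[:,None]
def blobs(m,amin):
    cs,_=cv2.findContours(m.astype(np.uint8),cv2.RETR_EXTERNAL,cv2.CHAIN_APPROX_NONE)
    return [k for k in cs if cv2.contourArea(k)>amin]
def rect(P):
    (c,s,a)=cv2.minAreaRect((P[:,:2]*1000).astype(np.float32)); 
    if s[0]<s[1]: s=s[::-1]; a+=90
    return np.array(c)/1000,np.array(s),(a+90)%180-90   # centre m, sizes mm, long-axis deg
def tabs(c,amin=15):
    h=cv2.cvtColor(c["color"],cv2.COLOR_BGR2HSV)
    return cv2.inRange(h,(10,150,140),(28,255,255))
def rel(xy,yaw_deg,s=None):
    """tool-frame shift mm (x,y) and rz deg for tool y to be square to tin x axis at yaw"""
    s=s or ctrl.get_state(); R=Ro.from_quat(s["tcp_rot"]).as_matrix()
    d=R.T@np.r_[np.asarray(xy)-s["eef_pos"][:2],0]*1000
    tx=np.degrees(np.arctan2(R[1,0],R[0,0])); 
    dr=-((yaw_deg-tx+90)%180-90)  # tool z down: rz sign flips
    return d.round(1),round(dr,1),round(tx,1)
E
python3 - <<'E'
from h import *
c=optics.read_camera("top"); I=c["color"]; h=cv2.cvtColor(I,cv2.COLOR_BGR2HSV)
print("cam",-c["R"].T@c["t"])
t=tabs(c); M=cv2.moments
dark=(h[...,2]<75)&(h[...,1]<120); dark[:150]=0; dark[340:]=0
for k in blobs(dark,150):
    r=rect(ray(c,k[:,0],0.046)); m=M(k); print("dark",m["m10"]/m["m00"],m["m01"]/m["m00"],r)
for k in blobs(t,15):
    m=M(k); uv=[m["m10"]/m["m00"],m["m01"]/m["m00"]]; print("tab",uv,cv2.contourArea(k),ray(c,[uv],0.042)[0])
br=cv2.inRange(h,(3,90,50),(18,255,255)); br[:140]=0;br[240:]=0;br[:,:250]=0;br[:,410:]=0
for k in blobs(br,2000):
    print("tray",rect(ray(c,k[:,0],0.010)),cv2.boundingRect(k))
cv2.imwrite("pics/crop.png",cv2.resize(I[160:335,190:430],None,fx=3.3,fy=3.3,interpolation=cv2.INTER_CUBIC))
E
```

```text
cam [ 0.34830921 -0.00754814  1.20217503]
dark 487.7422003284072 274.5303776683087 (array([ 0.44225333, -0.3940925 ]), array([43.1059761 , 36.87192917]), 16.878124237060547)
dark 392.53258273626744 279.0641419310815 (array([ 0.42514297, -0.17146692]), array([62.07680511, 51.17723083]), 38.74332809448242)
dark 240.81915285451194 260.4305709023941 (array([0.46059192, 0.19082068]), array([65.14535522, 48.16756058]), 9.462515830993652)
dark 308.1055694098088 259.69991687448044 (array([0.46612244, 0.02954046]), array([62.85098267, 44.20569611]), 30.041637420654297)
tab [227.16501650165014, 320.7788778877888] 50.5 [0.32075527 0.21724954 0.042     ]
tab [403.88127853881275, 290.43378995433784] 36.5 [ 0.40071406 -0.1969896   0.042     ]
tab [241.27477477477476, 275.5135135135135] 37.0 [0.42770198 0.18875381 0.042     ]
tab [315.4894514767932, 272.9535864978903] 39.5 [0.43753787 0.01235972 0.042     ]
tab [207.1706349206349, 228.54761904761904] 42.0 [0.53926268 0.27627185 0.042     ]
tab [290.7140439932318, 215.69204737732653] 98.5 [0.57480097 0.07538334 0.042     ]
tab [319.91787439613523, 212.20289855072463] 34.5 [0.58477327 0.00496353 0.042     ]
tab [361.67028985507244, 206.78623188405797] 46.0 [ 0.60009598 -0.09576177  0.042     ]
tab [339.11805555555554, 207.32465277777774] 96.0 [ 0.59770999 -0.04125227  0.042     ]
tab [332.2352941176471, 189.4019607843137] 17.0 [ 0.64189817 -0.02381392  0.042     ]
tab [142.55, 193.7] 20.0 [0.62238006 0.43935817 0.042     ]
tab [289.2597701149425, 190.53103448275863] 72.5 [0.6371019  0.08078682 0.042     ]
tab [366.64750957854403, 182.39080459770116] 43.5 [ 0.66100561 -0.10732635  0.042     ]
tab [325.50650650650647, 184.05705705705705] 166.5 [ 0.65495798 -0.0071774   0.042     ]
tab [366.79653679653677, 176.52813852813853] 38.5 [ 0.67572672 -0.10757786  0.042     ]
tray (array([ 0.63602258, -0.01450476]), array([311.37753296,  97.88019562]), -81.5329532623291) (265, 169, 128, 53)
```

View pics/crop.png

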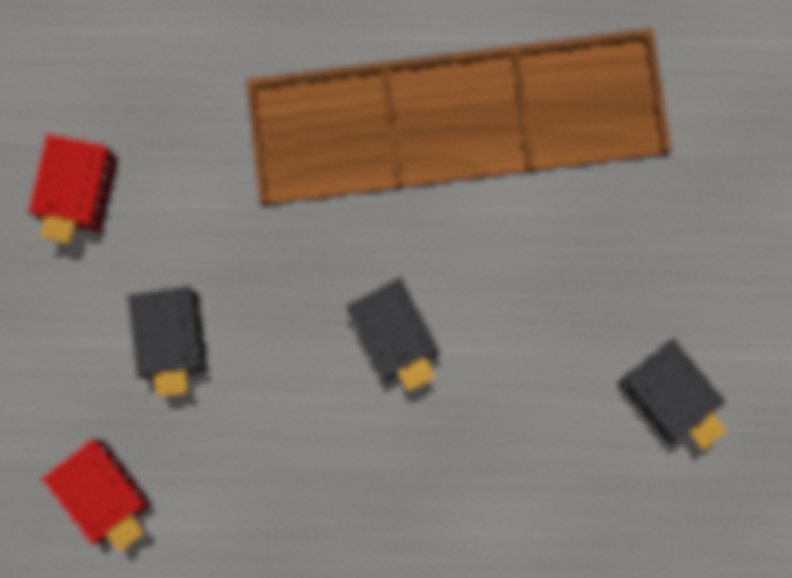

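The crop confirms three dark tins with brass tabs at (170,383), (416,375) and (708,432), separate from the two red ones. The tray's open front faces the robot.

```bash
python3 - <<'E'
from h import *
print(rel((0.465,0.195),9), ctrl.get_state()["time"])
E
```

```text
(array([-375.2, -337.5,    0.5]), np.float64(-28.2), np.float64(160.8)) 0.15
```

```bash
python3 -m creep '[{"x":-27,"y":-24,"grip":1},{"x":-27,"y":-24,"grip":1},{"x":-27,"y":-24,"grip":1},{"x":-27,"y":-24,"grip":1},{"x":-27,"y":-24,"grip":1},{"x":-27,"y":-24,"grip":1},{"x":-27,"y":-24,"grip":1},{"x":-27,"y":-24,"grip":1},{"x":-27,"y":-24,"grip":1},{"x":-27,"y":-24,"grip":1}]' 40
python3 -m creep '[{"x":-27,"y":-24,"grip":1},{"x":-27,"y":-24,"grip":1},{"x":-27,"y":-24,"grip":1},{"x":-24,"y":-24,"grip":1},{"rz":-7,"grip":1},{"rz":-7,"grip":1},{"rz":-7,"grip":1},{"rz":-7,"grip":1},{"grip":1},{"grip":1}]'
python3 - <<'E'
from h import *
c=optics.read_camera("wrist"); cv2.imwrite("pics/w1.png",c["color"])
print(rel((0.465,0.195),9),ctrl.get_state()["contact_force"],-c["R"].T@c["t"])
E
```

```text
(array([-375.2, -337.6,    0.4]), np.float64(-28.2), np.float64(160.8)) [-0.41128204  1.17603428  0.36323656] [0.14852854 0.66260031 0.37328926]$[0]: bad value
$[0]: bad value
```

View pics/w1.png

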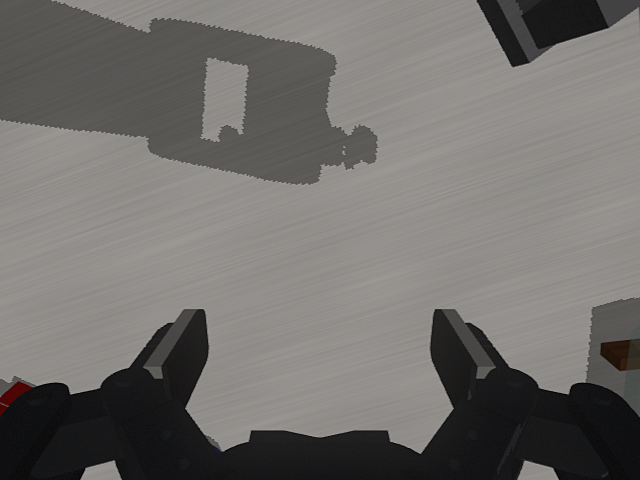

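The picture shows only bare desk, the arm's shadow and the fingers, because the move was refused. It seems to need all seven keys in each row.

```bash
python3 -m creep '[{"x":-27,"y":-24,"z":0,"rx":0,"ry":0,"rz":0,"grip":1},{"x":-27,"y":-24,"z":0,"rx":0,"ry":0,"rz":0,"grip":1},{"x":-27,"y":-24,"z":0,"rx":0,"ry":0,"rz":0,"grip":1},{"x":-27,"y":-24,"z":0,"rx":0,"ry":0,"rz":0,"grip":1},{"x":-27,"y":-24,"z":0,"rx":0,"ry":0,"rz":0,"grip":1},{"x":-27,"y":-24,"z":0,"rx":0,"ry":0,"rz":0,"grip":1},{"x":-27,"y":-24,"z":0,"rx":0,"ry":0,"rz":0,"grip":1},{"x":-27,"y":-24,"z":0,"rx":0,"ry":0,"rz":0,"grip":1},{"x":-27,"y":-24,"z":0,"rx":0,"ry":0,"rz":0,"grip":1},{"x":-27,"y":-24,"z":0,"rx":0,"ry":0,"rz":0,"grip":1}]' 40
```

```text
time: 1.03
eef_pos: [0.3983, 0.3205, 0.2313]
tcp_rot: [0.167, 0.986, 0.0, 0.0]
contact_force: [-0.4, 0.7, 0.2]
opening: 0.998
finger_force: 0.0
```

```bash
python3 -m creep '[{"x":-27,"y":-24,"z":0,"rx":0,"ry":0,"rz":0,"grip":1},{"x":-27,"y":-24,"z":0,"rx":0,"ry":0,"rz":0,"grip":1},{"x":-27,"y":-24,"z":0,"rx":0,"ry":0,"rz":0,"grip":1},{"x":-24,"y":-25,"z":0,"rx":0,"ry":0,"rz":0,"grip":1},{"x":0,"y":0,"z":0,"rx":0,"ry":0,"rz":-7,"grip":1},{"x":0,"y":0,"z":0,"rx":0,"ry":0,"rz":-7,"grip":1},{"x":0,"y":0,"z":0,"rx":0,"ry":0,"rz":-7,"grip":1},{"x":0,"y":0,"z":0,"rx":0,"ry":0,"rz":-7,"grip":1},{"x":0,"y":0,"z":0,"rx":0,"ry":0,"rz":0,"grip":1},{"x":0,"y":0,"z":0,"rx":0,"ry":0,"rz":0,"grip":1}]' 40
python3 - <<'E'
from h import *
c=optics.read_camera("wrist"); cv2.imwrite("pics/w2.png",c["color"])
print(rel((0.465,0.195),9),-c["R"].T@c["t"])
h=cv2.cvtColor(c["color"],cv2.COLOR_BGR2HSV)
for k in blobs(tabs(c),100):
    print("tab",rect(ray(c,k[:,0],0.042)),k[:,0].mean(0))
dark=(h[...,2]<80)&(h[...,1]<90)
for k in blobs(dark,1500): print("dark",rect(ray(c,k[:,0],0.046)),cv2.boundingRect(k))
E
```

```text
time: 1.87
eef_pos: [0.4651, 0.196, 0.2312]
tcp_rot: [-0.075, 0.997, -0.0, -0.0]
contact_force: [-0.3, -0.1, 0.0]
opening: 0.997
finger_force: 0.0
(array([ 0.3, -1. ,  0. ]), np.float64(-0.3), np.float64(-171.3)) [0.3885623  0.18399481 0.3742505 ]
tab (array([0.59891095, 0.09748928]), array([91.2153244 , 90.21527863]), -81.38217830657959) [206.10549451 323.38681319]
tab (array([0.53567883, 0.27687982]), array([22.6082325, 16.006073 ]), 81.08644104003906) [392.47222222 292.26388889]
tab (array([0.60755347, 0.00467452]), array([86.28878021, 80.6680603 ]), -82.02660703659058) [100.11076923 317.78769231]
tab (array([ 0.61912366, -0.0393252 ]), array([132.43559265,  91.22576141]), -81.38562393188477) [ 47.53898305 342.49152542]
tab (array([0.4349447 , 0.01153938]), array([21.53917313, 15.1001215 ]), -60.97286415100098) [106.82051282 140.30769231]
tab (array([0.31899835, 0.21422504]), array([16.74946213, 15.42048264]), -49.261383056640625) [369.50666667  27.88      ]
dark (array([0.66585785, 0.22682584]), array([712.31890869, 211.25468445]), -81.39138889312744) (0, 309, 640, 171)
```

View pics/w2.png

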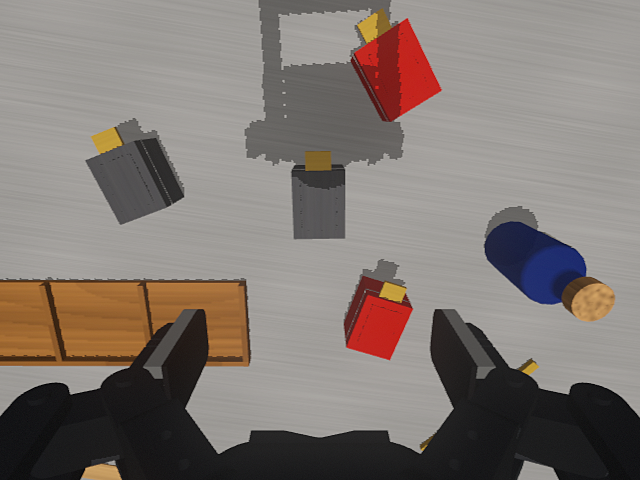

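The wrist view shows the left dark tin centred and square, with its tab at (318,160) and far lid edge at row 239. The middle tin is at (135,180), the tray at lower left and the red tins are to the right.

```bash
python3 - <<'E'
from h import *
c=optics.read_camera("wrist")
far=ray(c,[(294.5,239),(344.5,238)],.046); tab=ray(c,[(305,151.5),(331,151)],.042)
print(np.linalg.norm(far[0]-far[1]),far.mean(0),tab.mean(0))
ax=far.mean(0)[:2]-tab.mean(0)[:2]; print(np.linalg.norm(ax),np.degrees(np.arctan2(ax[1],ax[0])))
cen=tab.mean(0)[:2]+ax/np.linalg.norm(ax)*.046; print(cen,rel(cen,8.7))
E
```

```text
0.044669665425510555 [0.49210585 0.2003124  0.046     ] [0.41720452 0.1876314  0.042     ]
0.07596720711787647 9.609211200350375
[0.46255911 0.19531006] (array([ 2.6, -0.4,  0. ]), np.float64(-0.0), np.float64(-171.3))
```

```bash
python3 -m creep '[{"x":2.5,"y":0,"z":35,"rx":0,"ry":0,"rz":0,"grip":1},{"x":0,"y":0,"z":35,"rx":0,"ry":0,"rz":0,"grip":1},{"x":0,"y":0,"z":35,"rx":0,"ry":0,"rz":0,"grip":1},{"x":0,"y":0,"z":35,"rx":0,"ry":0,"rz":0,"grip":1},{"x":0,"y":0,"z":30,"rx":0,"ry":0,"rz":0,"grip":1},{"x":0,"y":0,"z":25,"rx":0,"ry":0,"rz":0,"grip":1},{"x":0,"y":0,"z":15,"rx":0,"ry":0,"rz":0,"grip":1},{"x":0,"y":0,"z":9,"rx":0,"ry":0,"rz":0,"grip":1},{"x":0,"y":0,"z":0,"rx":0,"ry":0,"rz":0,"grip":1},{"x":0,"y":0,"z":0,"rx":0,"ry":0,"rz":0,"grip":0.6}]' 40
python3 -m creep '[{"x":0,"y":0,"z":0,"rx":0,"ry":0,"rz":0,"grip":0.3},{"x":0,"y":0,"z":0,"rx":0,"ry":0,"rz":0,"grip":0.3},{"x":0,"y":0,"z":0,"rx":0,"ry":0,"rz":0,"grip":0.3},{"x":0,"y":0,"z":0,"rx":0,"ry":0,"rz":0,"grip":0.3},{"x":0,"y":0,"z":0,"rx":0,"ry":0,"rz":0,"grip":0.3},{"x":0,"y":0,"z":0,"rx":0,"ry":0,"rz":0,"grip":0.3},{"x":0,"y":0,"z":0,"rx":0,"ry":0,"rz":0,"grip":0.3},{"x":0,"y":0,"z":0,"rx":0,"ry":0,"rz":0,"grip":0.3},{"x":0,"y":0,"z":0,"rx":0,"ry":0,"rz":0,"grip":0.3},{"x":0,"y":0,"z":0,"rx":0,"ry":0,"rz":0,"grip":0.3}]' 40
```

```text
time: 2.8
eef_pos: [0.4631, 0.1958, 0.0126]
tcp_rot: [-0.077, 0.997, 0.0, 0.0]
contact_force: [0.4, -0.9, 0.4]
opening: 0.882
finger_force: 0.0
time: 3.63
eef_pos: [0.4642, 0.196, 0.014]
tcp_rot: [-0.077, 0.997, 0.0, 0.002]
contact_force: [-1.2, 0.2, 5.8]
opening: 0.53
finger_force: 43.1
```

```bash
python3 -m creep '[{"x":0,"y":0,"z":-5,"rx":0,"ry":0,"rz":0,"grip":0.3},{"x":0,"y":0,"z":-10,"rx":0,"ry":0,"rz":0,"grip":0.3},{"x":0,"y":0,"z":-20,"rx":0,"ry":0,"rz":0,"grip":0.3},{"x":0,"y":0,"z":-25,"rx":0,"ry":0,"rz":0,"grip":0.3},{"x":0,"y":0,"z":-20,"rx":0,"ry":0,"rz":0,"grip":0.3},{"x":0,"y":0,"z":-10,"rx":0,"ry":0,"rz":0,"grip":0.3},{"x":0,"y":0,"z":0,"rx":0,"ry":0,"rz":0,"grip":0.3},{"x":0,"y":0,"z":0,"rx":0,"ry":0,"rz":0,"grip":0.3},{"x":0,"y":0,"z":0,"rx":0,"ry":0,"rz":0,"grip":0.3},{"x":0,"y":0,"z":0,"rx":0,"ry":0,"rz":0,"grip":0.3}]' 40
python3 - <<'E'
from h import *
for i in range(3): print(ctrl.get_state()["contact_force"]); c=optics.read_camera("wrist")
cv2.imwrite("pics/w3.png",c["color"])
for n,(u,v) in dict(l=(-.1,100/1e3),m=(0,0),r=(0,-.1)).items(): pass
yaw=np.radians(8.5);O=np.array([.633,-.015]);ey=np.array([-np.sin(yaw),np.cos(yaw)])
for k in (.1,0,-.1): print(k,O+k*ey,rel(O+k*ey,8.5))
E
```

```text
time: 4.47
eef_pos: [0.4614, 0.1953, 0.1005]
tcp_rot: [-0.077, 0.997, -0.0, -0.002]
contact_force: [0.4, -0.8, -2.4]
opening: 0.534
finger_force: 42.3
[ 0.39610062 -0.79013291 -2.37102841]
[ 0.05855651  0.0649812  -0.97493258]
[-0.69405737 -0.42992369 -1.1626022 ]
0.1 [0.61821906 0.08390159] (array([-137.3, -134.2,   -0.3]), np.float64(0.3), np.float64(-171.2))
0 [ 0.633 -0.015] (array([-136.8, -234.2,   -0.3]), np.float64(0.3), np.float64(-171.2))
-0.1 [ 0.64778094 -0.11390159] (array([-1.362e+02, -3.342e+02, -3.000e-01]), np.float64(0.3), np.float64(-171.2))
```

View pics/w3.png

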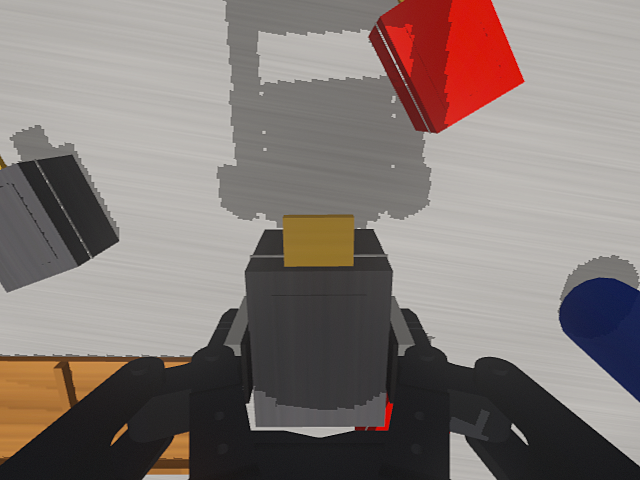

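The left tin is held upright, tab at (318,240), and reads about 1.1 N once settled, so it is light. It goes in the left bay.

```bash
python3 -m creep '[{"x":-15,"y":-15,"z":0,"rx":0,"ry":0,"rz":0,"grip":0.3},{"x":-28,"y":-27,"z":0,"rx":0,"ry":0,"rz":0,"grip":0.3},{"x":-28,"y":-28,"z":0,"rx":0,"ry":0,"rz":0,"grip":0.3},{"x":-28,"y":-27,"z":0,"rx":0,"ry":0,"rz":0,"grip":0.3},{"x":-24,"y":-23,"z":0,"rx":0,"ry":0,"rz":0,"grip":0.3},{"x":-14,"y":-14,"z":0,"rx":0,"ry":0,"rz":0,"grip":0.3},{"x":0,"y":0,"z":20,"rx":0,"ry":0,"rz":0,"grip":0.3},{"x":0,"y":0,"z":25,"rx":0,"ry":0,"rz":0,"grip":0.3},{"x":0,"y":0,"z":18,"rx":0,"ry":0,"rz":0,"grip":0.3},{"x":0,"y":0,"z":10,"rx":0,"ry":0,"rz":0,"grip":0.3}]' 40
python3 -m creep '[{"x":0,"y":0,"z":3,"rx":0,"ry":0,"rz":0,"grip":0.3},{"x":0,"y":0,"z":2,"rx":0,"ry":0,"rz":0,"grip":0.3},{"x":0,"y":0,"z":2,"rx":0,"ry":0,"rz":0,"grip":0.3},{"x":0,"y":0,"z":0,"rx":0,"ry":0,"rz":0,"grip":0.3},{"x":0,"y":0,"z":0,"rx":0,"ry":0,"rz":0,"grip":0.3},{"x":0,"y":0,"z":0,"rx":0,"ry":0,"rz":0,"grip":0.3},{"x":0,"y":0,"z":0,"rx":0,"ry":0,"rz":0,"grip":0.3},{"x":0,"y":0,"z":0,"rx":0,"ry":0,"rz":0,"grip":0.3},{"x":0,"y":0,"z":0,"rx":0,"ry":0,"rz":0,"grip":0.3},{"x":0,"y":0,"z":0,"rx":0,"ry":0,"rz":0,"grip":0.3}]' 40
```

```text
time: 5.45
eef_pos: [0.6164, 0.084, 0.0255]
tcp_rot: [-0.077, 0.997, 0.0, -0.003]
contact_force: [-1.1, 0.4, -2.1]
opening: 0.529
finger_force: 42.4
time: 6.28
eef_pos: [0.6187, 0.0842, 0.0225]
tcp_rot: [-0.077, 0.997, -0.0, 0.0]
contact_force: [-0.3, 0.0, -1.1]
opening: 0.533
finger_force: 42.4
```

```bash
python3 -m creep '[{"x":0,"y":0,"z":1.5,"rx":0,"ry":0,"rz":0,"grip":0.3},{"x":0,"y":0,"z":1.5,"rx":0,"ry":0,"rz":0,"grip":0.3},{"x":0,"y":0,"z":1,"rx":0,"ry":0,"rz":0,"grip":0.3},{"x":0,"y":0,"z":0,"rx":0,"ry":0,"rz":0,"grip":0.3},{"x":0,"y":0,"z":0,"rx":0,"ry":0,"rz":0,"grip":0.3},{"x":0,"y":0,"z":0,"rx":0,"ry":0,"rz":0,"grip":0.3},{"x":0,"y":0,"z":0,"rx":0,"ry":0,"rz":0,"grip":0.3},{"x":0,"y":0,"z":0,"rx":0,"ry":0,"rz":0,"grip":0.3},{"x":0,"y":0,"z":0,"rx":0,"ry":0,"rz":0,"grip":0.3},{"x":0,"y":0,"z":0,"rx":0,"ry":0,"rz":0,"grip":0.3}]' 40
```

```text
time: 7.12
eef_pos: [0.6189, 0.0842, 0.0201]
tcp_rot: [-0.077, 0.997, -0.0, -0.0]
contact_force: [-4.7, -0.4, 7.6]
opening: 0.535
finger_force: 43.4
```

```bash
python3 -m creep '[{"x":0,"y":0,"z":0,"rx":0,"ry":0,"rz":0,"grip":0.72},{"x":0,"y":0,"z":0,"rx":0,"ry":0,"rz":0,"grip":0.72},{"x":0,"y":0,"z":0,"rx":0,"ry":0,"rz":0,"grip":0.72},{"x":0,"y":0,"z":0,"rx":0,"ry":0,"rz":0,"grip":0.72},{"x":0,"y":0,"z":0,"rx":0,"ry":0,"rz":0,"grip":0.72},{"x":0,"y":0,"z":-10,"rx":0,"ry":0,"rz":0,"grip":0.72},{"x":0,"y":0,"z":-20,"rx":0,"ry":0,"rz":0,"grip":0.72},{"x":0,"y":0,"z":-30,"rx":0,"ry":0,"rz":0,"grip":1},{"x":0,"y":0,"z":-30,"rx":0,"ry":0,"rz":0,"grip":1},{"x":0,"y":0,"z":-20,"rx":0,"ry":0,"rz":0,"grip":1}]' 40
python3 - <<'E'
from h import *
print(rel((.469,.031),29.5),ctrl.get_state()["qpos"][5])
E
```

```text
time: 7.95
eef_pos: [0.62, 0.0842, 0.1323]
tcp_rot: [-0.077, 0.997, -0.0, 0.002]
contact_force: [-0.4, -0.1, 0.5]
opening: 1.003
finger_force: 0.0
(array([157.4, -29.5,  -0.6]), np.float64(-20.7), np.float64(-171.2)) -1.7517406190201856
```

```bash
python3 -m creep '[{"x":20,"y":-4,"z":-10,"rx":0,"ry":0,"rz":0,"grip":1},{"x":35,"y":-6.5,"z":-10,"rx":0,"ry":0,"rz":0,"grip":1},{"x":38,"y":-7,"z":-10,"rx":0,"ry":0,"rz":0,"grip":1},{"x":38,"y":-7,"z":0,"rx":0,"ry":0,"rz":0,"grip":1},{"x":26,"y":-5,"z":0,"rx":0,"ry":0,"rz":0,"grip":1},{"x":0,"y":0,"z":0,"rx":0,"ry":0,"rz":-7,"grip":1},{"x":0,"y":0,"z":0,"rx":0,"ry":0,"rz":-7,"grip":1},{"x":0,"y":0,"z":0,"rx":0,"ry":0,"rz":-6.7,"grip":1},{"x":0,"y":0,"z":0,"rx":0,"ry":0,"rz":0,"grip":1},{"x":0,"y":0,"z":0,"rx":0,"ry":0,"rz":0,"grip":1}]' 40
python3 - <<'E'
from h import *
c=optics.read_camera("wrist"); cv2.imwrite("pics/w4.png",c["color"])
print(rel((.469,.031),29.5),ctrl.get_state()["qpos"])
for k in blobs(tabs(c),100):
    print("tab",rect(ray(c,k[:,0],0.042)),k[:,0].mean(0))
E
```

```text
time: 8.78
eef_pos: [0.4682, 0.031, 0.159]
tcp_rot: [-0.253, 0.967, -0.0, 0.0]
contact_force: [-0.0, 0.5, -0.7]
opening: 1.003
finger_force: 0.0
(array([-0.7, -0.4,  0. ]), np.float64(-0.1), np.float64(-150.6)) [-1.50617166e-01 -1.03249297e-01  2.13450764e+00  2.44135540e-05
  1.10967992e+00 -2.23380042e+00]
tab (array([0.58426184, 0.0795058 ]), array([22.84819031, 16.33709335]), -80.56612205505371) [301.30120482 380.03614458]
tab (array([0.56873126, 0.11946392]), array([40.56075287,  4.2403512 ]), 8.744492530822754) [354.30588235 386.25882353]
tab (array([0.58606104, 0.09890462]), array([78.14551544, 35.17051697]), 8.560365676879883) [331.97685185 385.11111111]
tab (array([ 0.6654455 , -0.09909201]), array([82.68796539,  4.7082634 ]), -81.45737934112549) [ 52.01851852 362.03703704]
tab (array([0.59694263, 0.02770606]), array([78.63908386, 73.9929657 ]), 8.770298957824707) [236.26012793 361.09381663]
tab (array([ 0.59708685, -0.04989545]), array([85.84809875, 38.34928131]), -21.27721405029297) [154.27586207 322.42241379]
tab (array([ 0.60941553, -0.15399361]), array([40.3168602 ,  4.59480619]), 8.58738899230957) [  3.9223301 272.7961165]
tab (array([ 0.61708514, -0.10087338]), array([87.98942566, 80.57506561]), -81.69464015960693) [ 74.6969697  314.72943723]
```

View pics/w4.png

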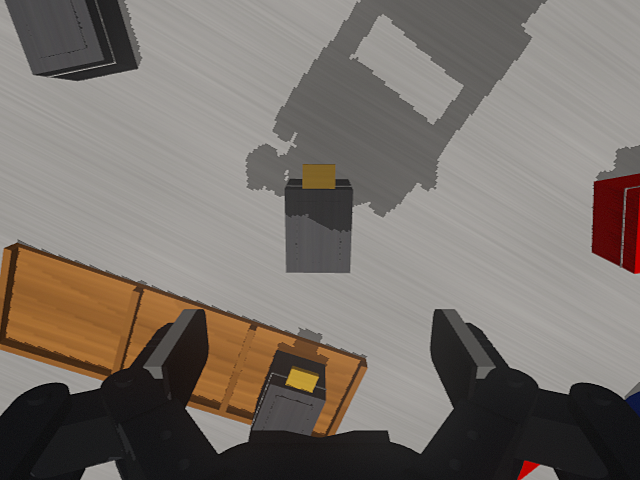

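The wrist view shows the middle tin below the gripper, with its tab at (319,176), far edge at row 272 and columns 286 to 351. The first tin stands square in the left bay, with its tab at (301,380) facing the front.

```bash
python3 - <<'E'
from h import *
c=optics.read_camera("wrist")
far=ray(c,[(286,272),(351,272.5)],.046); tab=ray(c,[(302.5,164.5),(335,164.5)],.042)
ax=far.mean(0)[:2]-tab.mean(0)[:2]; a=np.degrees(np.arctan2(ax[1],ax[0])); print(np.linalg.norm(far[0]-far[1]),np.linalg.norm(ax),a)
cen=tab.mean(0)[:2]+ax/np.linalg.norm(ax)*.046; print(cen,rel(cen,a))
E
```

```text
0.04655330065066317 0.07585994650961034 29.2065605302577
[0.46827427 0.03023263] (array([ 0.3, -0.7,  0. ]), np.float64(0.2), np.float64(-150.6))
```

Sizes match. Descending 147 mm, then gripping and lifting.

```bash
python3 -m creep '[{"x":0,"y":-0.5,"z":20,"rx":0,"ry":0,"rz":0,"grip":1},{"x":0,"y":0,"z":35,"rx":0,"ry":0,"rz":0,"grip":1},{"x":0,"y":0,"z":35,"rx":0,"ry":0,"rz":0,"grip":1},{"x":0,"y":0,"z":30,"rx":0,"ry":0,"rz":0,"grip":1},{"x":0,"y":0,"z":18,"rx":0,"ry":0,"rz":0,"grip":1},{"x":0,"y":0,"z":9,"rx":0,"ry":0,"rz":0,"grip":1},{"x":0,"y":0,"z":0,"rx":0,"ry":0,"rz":0,"grip":0.6},{"x":0,"y":0,"z":0,"rx":0,"ry":0,"rz":0,"grip":0.3},{"x":0,"y":0,"z":0,"rx":0,"ry":0,"rz":0,"grip":0.3},{"x":0,"y":0,"z":0,"rx":0,"ry":0,"rz":0,"grip":0.3}]' 40
python3 -m creep '[{"x":0,"y":0,"z":0,"rx":0,"ry":0,"rz":0,"grip":0.3},{"x":0,"y":0,"z":0,"rx":0,"ry":0,"rz":0,"grip":0.3},{"x":0,"y":0,"z":0,"rx":0,"ry":0,"rz":0,"grip":0.3},{"x":0,"y":0,"z":0,"rx":0,"ry":0,"rz":0,"grip":0.3},{"x":0,"y":0,"z":0,"rx":0,"ry":0,"rz":0,"grip":0.3},{"x":0,"y":0,"z":-5,"rx":0,"ry":0,"rz":0,"grip":0.3},{"x":0,"y":0,"z":-15,"rx":0,"ry":0,"rz":0,"grip":0.3},{"x":0,"y":0,"z":-25,"rx":0,"ry":0,"rz":0,"grip":0.3},{"x":0,"y":0,"z":-25,"rx":0,"ry":0,"rz":0,"grip":0.3},{"x":0,"y":0,"z":-15,"rx":0,"ry":0,"rz":0,"grip":0.3}]' 40
python3 -m creep '[{"x":0,"y":0,"z":-5,"rx":0,"ry":0,"rz":0,"grip":0.3},{"x":0,"y":0,"z":0,"rx":0,"ry":0,"rz":0,"grip":0.3},{"x":0,"y":0,"z":0,"rx":0,"ry":0,"rz":0,"grip":0.3},{"x":0,"y":0,"z":0,"rx":0,"ry":0,"rz":0,"grip":0.3},{"x":0,"y":0,"z":0,"rx":0,"ry":0,"rz":0,"grip":0.3},{"x":0,"y":0,"z":0,"rx":0,"ry":0,"rz":0,"grip":0.3},{"x":0,"y":0,"z":0,"rx":0,"ry":0,"rz":0,"grip":0.3},{"x":0,"y":0,"z":0,"rx":0,"ry":0,"rz":0,"grip":0.3},{"x":0,"y":0,"z":0,"rx":0,"ry":0,"rz":0,"grip":0.3},{"x":0,"y":0,"z":0,"rx":0,"ry":0,"rz":0,"grip":0.3}]' 40
python3 - <<'E'
from h import *
yaw=np.radians(8.5);O=np.array([.633,-.015]);ey=np.array([-np.sin(yaw),np.cos(yaw)])
for k in (0,-.1): print(k,rel(O+k*ey,8.5),ctrl.get_state()["contact_force"])
E
```

```text
time: 9.72
eef_pos: [0.4701, 0.0304, 0.0133]
tcp_rot: [-0.255, 0.967, -0.001, 0.002]
contact_force: [1.1, -0.6, -3.1]
opening: 0.531
finger_force: 43.1
time: 10.55
eef_pos: [0.4682, 0.0306, 0.098]
tcp_rot: [-0.255, 0.967, -0.0, 0.0]
contact_force: [-0.4, 0.9, -3.1]
opening: 0.529
finger_force: 43.3
time: 11.38
eef_pos: [0.4683, 0.0306, 0.1013]
tcp_rot: [-0.255, 0.967, 0.0, -0.0]
contact_force: [0.3, -0.5, -3.5]
opening: 0.536
finger_force: 43.2
0 (array([-120.9, -120.8,   -0. ]), np.float64(21.0), np.float64(-150.5)) [ 0.33231113 -0.47536973 -3.45824091]
-0.1 (array([ -85. , -214.2,   -0. ]), np.float64(21.0), np.float64(-150.5)) [ 0.33231113 -0.47536973 -3.45824091]
```

3.5 N: the middle tin is the heaviest. I'll set it back down here and fetch the right one.

```bash
python3 -m creep '[{"x":0,"y":0,"z":15,"rx":0,"ry":0,"rz":0,"grip":0.3},{"x":0,"y":0,"z":25,"rx":0,"ry":0,"rz":0,"grip":0.3},{"x":0,"y":0,"z":25,"rx":0,"ry":0,"rz":0,"grip":0.3},{"x":0,"y":0,"z":14,"rx":0,"ry":0,"rz":0,"grip":0.3},{"x":0,"y":0,"z":6,"rx":0,"ry":0,"rz":0,"grip":0.3},{"x":0,"y":0,"z":2,"rx":0,"ry":0,"rz":0,"grip":0.3},{"x":0,"y":0,"z":1.5,"rx":0,"ry":0,"rz":0,"grip":0.3},{"x":0,"y":0,"z":1,"rx":0,"ry":0,"rz":0,"grip":0.3},{"x":0,"y":0,"z":0,"rx":0,"ry":0,"rz":0,"grip":0.3},{"x":0,"y":0,"z":0,"rx":0,"ry":0,"rz":0,"grip":0.3}]' 40
```

```text
time: 12.22
eef_pos: [0.4695, 0.0304, 0.0133]
tcp_rot: [-0.255, 0.967, -0.001, 0.001]
contact_force: [-2.5, -0.1, 2.5]
opening: 0.53
finger_force: 43.6
```

```bash
python3 -m creep '[{"x":0,"y":0,"z":0,"rx":0,"ry":0,"rz":0,"grip":0.85},{"x":0,"y":0,"z":0,"rx":0,"ry":0,"rz":0,"grip":0.85},{"x":0,"y":0,"z":0,"rx":0,"ry":0,"rz":0,"grip":0.85},{"x":0,"y":0,"z":0,"rx":0,"ry":0,"rz":0,"grip":0.85},{"x":0,"y":0,"z":0,"rx":0,"ry":0,"rz":0,"grip":0.85},{"x":0,"y":0,"z":-10,"rx":0,"ry":0,"rz":0,"grip":1},{"x":0,"y":0,"z":-30,"rx":0,"ry":0,"rz":0,"grip":1},{"x":0,"y":0,"z":-40,"rx":0,"ry":0,"rz":0,"grip":1},{"x":0,"y":0,"z":-40,"rx":0,"ry":0,"rz":0,"grip":1},{"x":0,"y":0,"z":-27,"rx":0,"ry":0,"rz":0,"grip":1}]' 40
python3 - <<'E'
from h import *
print(rel((.430,-.173),38.7),ctrl.get_state()["qpos"])
E
```

```text
time: 13.05
eef_pos: [0.4696, 0.0304, 0.1634]
tcp_rot: [-0.255, 0.967, -0.001, 0.002]
contact_force: [1.2, 0.4, -0.2]
opening: 1.002
finger_force: 0.0
(array([ 134.7, -157.5,   -0. ]), np.float64(-9.2), np.float64(-150.5)) [-1.51400265e-01 -1.08614706e-01  2.13016226e+00  4.27637044e-06
  1.11480461e+00 -2.23750267e+00]
```

```bash
R='{"x":0,"y":0,"z":0,"rx":0,"ry":0,"rz":7.1,"grip":1}'; python3 -m creep '[{"x":0,"y":0,"z":0,"rx":0,"ry":0,"rz":7.1,"grip":1},{"x":0,"y":0,"z":0,"rx":0,"ry":0,"rz":7.1,"grip":1},{"x":0,"y":0,"z":0,"rx":0,"ry":0,"rz":7.1,"grip":1},{"x":0,"y":0,"z":0,"rx":0,"ry":0,"rz":7.1,"grip":1},{"x":0,"y":0,"z":0,"rx":0,"ry":0,"rz":7.1,"grip":1},{"x":0,"y":0,"z":0,"rx":0,"ry":0,"rz":7.1,"grip":1},{"x":0,"y":0,"z":0,"rx":0,"ry":0,"rz":7.1,"grip":1},{"x":0,"y":0,"z":0,"rx":0,"ry":0,"rz":7.1,"grip":1},{"x":0,"y":0,"z":0,"rx":0,"ry":0,"rz":7.1,"grip":1},{"x":0,"y":0,"z":0,"rx":0,"ry":0,"rz":7.1,"grip":1}]' 40
python3 -m creep '[{"x":0,"y":0,"z":0,"rx":0,"ry":0,"rz":7.1,"grip":1},{"x":0,"y":0,"z":0,"rx":0,"ry":0,"rz":7.1,"grip":1},{"x":0,"y":0,"z":0,"rx":0,"ry":0,"rz":7.1,"grip":1},{"x":0,"y":0,"z":0,"rx":0,"ry":0,"rz":7.1,"grip":1},{"x":0,"y":0,"z":0,"rx":0,"ry":0,"rz":7.1,"grip":1},{"x":0,"y":0,"z":0,"rx":0,"ry":0,"rz":7.1,"grip":1},{"x":0,"y":0,"z":0,"rx":0,"ry":0,"rz":7.1,"grip":1},{"x":0,"y":0,"z":0,"rx":0,"ry":0,"rz":7.1,"grip":1},{"x":0,"y":0,"z":0,"rx":0,"ry":0,"rz":7.1,"grip":1},{"x":0,"y":0,"z":0,"rx":0,"ry":0,"rz":7.1,"grip":1}]' 40
python3 - <<'E'
from h import *
print(rel((.430,-.173),38.7),ctrl.get_state()["qpos"])
E
```

```text
time: 13.88
eef_pos: [0.4683, 0.0306, 0.1595]
tcp_rot: [0.357, 0.934, 0.0, 0.0]
contact_force: [-0.4, -1.1, -0.0]
opening: 1.003
finger_force: 0.0
time: 14.72
eef_pos: [0.4683, 0.0306, 0.1595]
tcp_rot: [0.833, 0.553, 0.0, 0.0]
contact_force: [0.6, 0.7, 0.2]
opening: 0.998
finger_force: 0.0
(array([-202.5,   43.7,   -0. ]), np.float64(28.5), np.float64(67.2)) [-1.51479420e-01 -1.04058631e-01  2.13376105e+00  2.77179491e-05
  1.11124405e+00  2.46999633e-01]
```

```bash
python3 -m creep '[{"x":-30,"y":7,"z":0,"rx":0,"ry":0,"rz":0,"grip":1},{"x":-37,"y":8,"z":0,"rx":0,"ry":0,"rz":0,"grip":1},{"x":-38,"y":8,"z":0,"rx":0,"ry":0,"rz":0,"grip":1},{"x":-38,"y":8,"z":0,"rx":0,"ry":0,"rz":0,"grip":1},{"x":-37,"y":8,"z":0,"rx":0,"ry":0,"rz":0,"grip":1},{"x":-22,"y":5,"z":0,"rx":0,"ry":0,"rz":0,"grip":1},{"x":0,"y":0,"z":0,"rx":0,"ry":0,"rz":7.1,"grip":1},{"x":0,"y":0,"z":0,"rx":0,"ry":0,"rz":7.1,"grip":1},{"x":0,"y":0,"z":0,"rx":0,"ry":0,"rz":7.1,"grip":1},{"x":0,"y":0,"z":0,"rx":0,"ry":0,"rz":7.1,"grip":1}]' 40
python3 - <<'E'
from h import *
optics.read_camera("top"); optics.read_camera("top")
c=optics.read_camera("wrist"); cv2.imwrite("pics/w5.png",c["color"])
print(rel((.430,-.173),38.7),ctrl.get_state()["qpos"])
E
```

```text
time: 15.55
eef_pos: [0.4315, -0.1732, 0.1595]
tcp_rot: [0.943, 0.331, 0.0, 0.0]
contact_force: [0.2, 0.3, 0.1]
opening: 0.998
finger_force: 0.0
(array([-1.3, -1. , -0. ]), np.float64(0.6), np.float64(39.3)) [-5.99759835e-01 -1.14197870e-01  2.14332988e+00 -9.07595779e-06
  1.11190823e+00  2.85380243e-01]
```

View pics/w5.png

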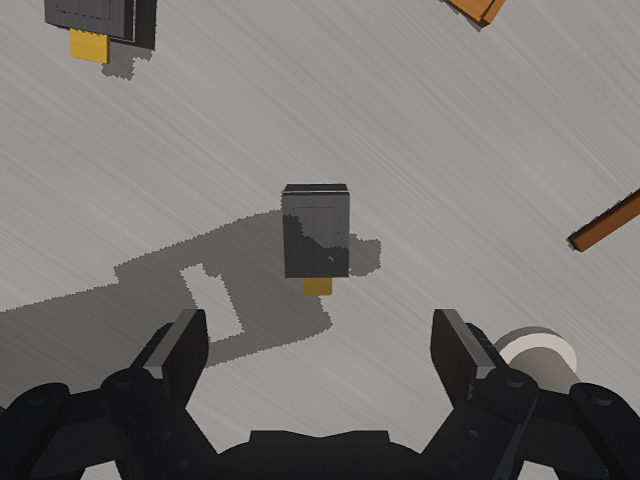

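The wrist view shows the right tin from behind, with its lid at columns 282 to 349 and rows 193 to 277. Its tab's outer edge is at (317,295), with the middle tin standing at upper left.

```bash
python3 - <<'E'
from h import *
c=optics.read_camera("wrist")
L=ray(c,[(282,194.5),(349,193),(283,278),(349.5,277)],.046); tab=ray(c,[(303,295),(331.5,294.5)],.042)
back=L[:2].mean(0)[:2]; ax=back-tab.mean(0)[:2]; a=np.degrees(np.arctan2(ax[1],ax[0]))
print(np.linalg.norm(L[0]-L[1]),np.linalg.norm(L[0]-L[2]),np.linalg.norm(ax),a)
cen=(L.mean(0)[:2]+tab.mean(0)[:2]+ax/np.linalg.norm(ax)*.046)/2; print(L.mean(0),cen,rel(cen,a))
E
```

```text
0.04508845250843594 0.0609987747527814 0.07675878145036494 40.06931450897442
[ 0.4284294  -0.17344513  0.046     ] [ 0.42842788 -0.17360114] (array([-3. , -1.5, -0. ]), np.float64(-0.8), np.float64(39.3))
```

```bash
python3 -m creep '[{"x":-3,"y":-1.5,"z":20,"rx":0,"ry":0,"rz":0,"grip":1},{"x":0,"y":0,"z":35,"rx":0,"ry":0,"rz":0,"grip":1},{"x":0,"y":0,"z":35,"rx":0,"ry":0,"rz":0,"grip":1},{"x":0,"y":0,"z":30,"rx":0,"ry":0,"rz":0,"grip":1},{"x":0,"y":0,"z":18,"rx":0,"ry":0,"rz":0,"grip":1},{"x":0,"y":0,"z":9,"rx":0,"ry":0,"rz":0,"grip":1},{"x":0,"y":0,"z":0,"rx":0,"ry":0,"rz":0,"grip":0.6},{"x":0,"y":0,"z":0,"rx":0,"ry":0,"rz":0,"grip":0.3},{"x":0,"y":0,"z":0,"rx":0,"ry":0,"rz":0,"grip":0.3},{"x":0,"y":0,"z":0,"rx":0,"ry":0,"rz":0,"grip":0.3}]' 40
python3 -m creep '[{"x":0,"y":0,"z":0,"rx":0,"ry":0,"rz":0,"grip":0.3},{"x":0,"y":0,"z":0,"rx":0,"ry":0,"rz":0,"grip":0.3},{"x":0,"y":0,"z":0,"rx":0,"ry":0,"rz":0,"grip":0.3},{"x":0,"y":0,"z":0,"rx":0,"ry":0,"rz":0,"grip":0.3},{"x":0,"y":0,"z":0,"rx":0,"ry":0,"rz":0,"grip":0.3},{"x":0,"y":0,"z":-5,"rx":0,"ry":0,"rz":0,"grip":0.3},{"x":0,"y":0,"z":-15,"rx":0,"ry":0,"rz":0,"grip":0.3},{"x":0,"y":0,"z":-25,"rx":0,"ry":0,"rz":0,"grip":0.3},{"x":0,"y":0,"z":-25,"rx":0,"ry":0,"rz":0,"grip":0.3},{"x":0,"y":0,"z":-20,"rx":0,"ry":0,"rz":0,"grip":0.3}]' 40
python3 -m creep '[{"x":0,"y":0,"z":0,"rx":0,"ry":0,"rz":0,"grip":0.3},{"x":0,"y":0,"z":0,"rx":0,"ry":0,"rz":0,"grip":0.3},{"x":0,"y":0,"z":0,"rx":0,"ry":0,"rz":0,"grip":0.3},{"x":0,"y":0,"z":0,"rx":0,"ry":0,"rz":0,"grip":0.3},{"x":0,"y":0,"z":0,"rx":0,"ry":0,"rz":6,"grip":0.3},{"x":0,"y":0,"z":0,"rx":0,"ry":0,"rz":6,"grip":0.3},{"x":0,"y":0,"z":0,"rx":0,"ry":0,"rz":6,"grip":0.3},{"x":0,"y":0,"z":0,"rx":0,"ry":0,"rz":6,"grip":0.3},{"x":0,"y":0,"z":0,"rx":0,"ry":0,"rz":6,"grip":0.3},{"x":0,"y":0,"z":0,"rx":0,"ry":0,"rz":0,"grip":0.3}]' 40
python3 - <<'E'
from h import *
yaw=np.radians(8.5);O=np.array([.633,-.015]);ey=np.array([-np.sin(yaw),np.cos(yaw)])
for k in (0,-.1): print(k,O+k*ey,rel(O+k*ey,8.5),ctrl.get_state()["contact_force"])
E
```

```text
time: 16.58
eef_pos: [0.43, -0.1747, 0.0139]
tcp_rot: [0.942, 0.335, 0.001, 0.002]
contact_force: [-0.7, -0.3, -0.1]
opening: 0.531
finger_force: 41.9
time: 17.42
eef_pos: [0.4282, -0.1735, 0.1033]
tcp_rot: [0.942, 0.335, 0.0, 0.0]
contact_force: [-0.4, 0.3, -0.7]
opening: 0.533
finger_force: 42.0
time: 18.25
eef_pos: [0.4274, -0.173, 0.1001]
tcp_rot: [0.997, 0.079, -0.001, -0.001]
contact_force: [0.5, 0.3, -1.0]
opening: 0.532
finger_force: 42.0
0 [ 0.633 -0.015] (array([ 227.8, -123.9,   -0.3]), np.float64(0.5), np.float64(9.0)) [ 0.46446218  0.2864701  -0.9684132 ]
-0.1 [ 0.64778094 -0.11390159] (array([226.9, -23.9,  -0.5]), np.float64(0.5), np.float64(9.0)) [ 0.46446218  0.2864701  -0.9684132 ]
```

About 1 N, so this one is light too and goes in the right bay.

```bash
python3 -m creep '[{"x":15,"y":-2,"z":0,"rx":0,"ry":0,"rz":0,"grip":0.3},{"x":28,"y":-3,"z":0,"rx":0,"ry":0,"rz":0,"grip":0.3},{"x":32,"y":-3,"z":0,"rx":0,"ry":0,"rz":0,"grip":0.3},{"x":34,"y":-4,"z":0,"rx":0,"ry":0,"rz":0,"grip":0.3},{"x":34,"y":-4,"z":0,"rx":0,"ry":0,"rz":0,"grip":0.3},{"x":34,"y":-4,"z":0,"rx":0,"ry":0,"rz":0,"grip":0.3},{"x":30,"y":-3,"z":0,"rx":0,"ry":0,"rz":0,"grip":0.3},{"x":20,"y":-1,"z":0,"rx":0,"ry":0,"rz":0,"grip":0.3},{"x":0,"y":0,"z":20,"rx":0,"ry":0,"rz":0,"grip":0.3},{"x":0,"y":0,"z":25,"rx":0,"ry":0,"rz":0,"grip":0.3}]' 40
python3 -m creep '[{"x":0,"y":0,"z":15,"rx":0,"ry":0,"rz":0,"grip":0.3},{"x":0,"y":0,"z":10,"rx":0,"ry":0,"rz":0,"grip":0.3},{"x":0,"y":0,"z":5,"rx":0,"ry":0,"rz":0,"grip":0.3},{"x":0,"y":0,"z":3,"rx":0,"ry":0,"rz":0,"grip":0.3},{"x":0,"y":0,"z":1,"rx":0,"ry":0,"rz":0,"grip":0.3},{"x":0,"y":0,"z":1,"rx":0,"ry":0,"rz":0,"grip":0.3},{"x":0,"y":0,"z":1,"rx":0,"ry":0,"rz":0,"grip":0.3},{"x":0,"y":0,"z":0,"rx":0,"ry":0,"rz":0,"grip":0.3},{"x":0,"y":0,"z":0,"rx":0,"ry":0,"rz":0,"grip":0.3},{"x":0,"y":0,"z":0,"rx":0,"ry":0,"rz":0,"grip":0.3}]' 40
```

```text
time: 19.08
eef_pos: [0.6516, -0.114, 0.0577]
tcp_rot: [0.997, 0.082, 0.002, 0.001]
contact_force: [-0.6, -0.1, -0.9]
opening: 0.529
finger_force: 42.0
time: 19.92
eef_pos: [0.6491, -0.1141, 0.0214]
tcp_rot: [0.997, 0.079, 0.0, 0.0]
contact_force: [-0.2, 0.7, -0.7]
opening: 0.532
finger_force: 42.0
```

```bash
python3 -m creep '[{"x":0,"y":0,"z":1,"rx":0,"ry":0,"rz":0,"grip":0.3},{"x":0,"y":0,"z":1,"rx":0,"ry":0,"rz":0,"grip":0.3},{"x":0,"y":0,"z":0,"rx":0,"ry":0,"rz":0,"grip":0.3},{"x":0,"y":0,"z":0,"rx":0,"ry":0,"rz":0,"grip":0.3},{"x":0,"y":0,"z":0,"rx":0,"ry":0,"rz":0,"grip":0.3},{"x":0,"y":0,"z":0,"rx":0,"ry":0,"rz":0,"grip":0.3},{"x":0,"y":0,"z":0,"rx":0,"ry":0,"rz":0,"grip":0.3},{"x":0,"y":0,"z":0,"rx":0,"ry":0,"rz":0,"grip":0.3},{"x":0,"y":0,"z":0,"rx":0,"ry":0,"rz":0,"grip":0.3},{"x":0,"y":0,"z":0,"rx":0,"ry":0,"rz":0,"grip":0.3}]' 40
python3 -m creep '[{"x":0,"y":0,"z":0,"rx":0,"ry":0,"rz":0,"grip":0.72},{"x":0,"y":0,"z":0,"rx":0,"ry":0,"rz":0,"grip":0.72},{"x":0,"y":0,"z":0,"rx":0,"ry":0,"rz":0,"grip":0.72},{"x":0,"y":0,"z":0,"rx":0,"ry":0,"rz":0,"grip":0.72},{"x":0,"y":0,"z":0,"rx":0,"ry":0,"rz":0,"grip":0.72},{"x":0,"y":0,"z":-10,"rx":0,"ry":0,"rz":0,"grip":0.72},{"x":0,"y":0,"z":-25,"rx":0,"ry":0,"rz":0,"grip":0.72},{"x":0,"y":0,"z":-35,"rx":0,"ry":0,"rz":0,"grip":1},{"x":0,"y":0,"z":-40,"rx":0,"ry":0,"rz":0,"grip":1},{"x":0,"y":0,"z":-30,"rx":0,"ry":0,"rz":0,"grip":1}]' 40
python3 - <<'E'
from h import *
print(rel((.4690,.0305),29.3),ctrl.get_state()["qpos"][5])
E
```

```text
time: 20.75
eef_pos: [0.6491, -0.1141, 0.0198]
tcp_rot: [0.997, 0.08, 0.0, 0.0]
contact_force: [-2.7, 0.5, 5.3]
opening: 0.531
finger_force: 42.7
time: 21.58
eef_pos: [0.6495, -0.1142, 0.1628]
tcp_rot: [0.997, 0.08, 0.002, 0.001]
contact_force: [0.7, -0.3, 0.4]
opening: 1.0
finger_force: 0.0
(array([-155.3, -171.5,   -0.7]), np.float64(-20.2), np.float64(9.1)) 1.083930815554662
```

Now to the heaviest tin: move over, and look with the top camera at the placements.

```bash
python3 -m creep '[{"x":-18,"y":-20,"z":0,"rx":0,"ry":0,"rz":0,"grip":1},{"x":-25,"y":-27,"z":0,"rx":0,"ry":0,"rz":0,"grip":1},{"x":-25,"y":-28,"z":0,"rx":0,"ry":0,"rz":0,"grip":1},{"x":-25,"y":-28,"z":0,"rx":0,"ry":0,"rz":0,"grip":1},{"x":-25,"y":-28,"z":0,"rx":0,"ry":0,"rz":0,"grip":1},{"x":-22,"y":-24,"z":0,"rx":0,"ry":0,"rz":0,"grip":1},{"x":-15,"y":-16.5,"z":0,"rx":0,"ry":0,"rz":0,"grip":1},{"x":0,"y":0,"z":0,"rx":0,"ry":0,"rz":-7,"grip":1},{"x":0,"y":0,"z":0,"rx":0,"ry":0,"rz":-7,"grip":1},{"x":0,"y":0,"z":0,"rx":0,"ry":0,"rz":-6.2,"grip":1}]' 40
python3 - <<'E'
from h import *
optics.read_camera("top"); t=optics.read_camera("top"); c=optics.read_camera("wrist")
I=cv2.resize(t["color"][120:320,190:430],None,fx=1.6,fy=1.6,interpolation=cv2.INTER_CUBIC)
W=cv2.resize(c["color"],None,fx=.62,fy=.62); H=max(len(I),len(W))
p=lambda a:cv2.copyMakeBorder(a,0,H-len(a),0,0,cv2.BORDER_CONSTANT)
cv2.imwrite("pics/m6.png",np.hstack([p(I),p(W)]))
print(rel((.469,.0305),29.3))
L=blobs(tabs(c),100)
for k in L: print(rect(ray(c,k[:,0],.042)),k[:,0].mean(0))
E
```

```text
time: 22.42
eef_pos: [0.4683, 0.0312, 0.1598]
tcp_rot: [0.967, 0.256, 0.001, 0.0]
contact_force: [0.1, -0.2, 0.4]
opening: 1.0
finger_force: 0.0
(array([0.1, 0.4, 0. ]), np.float64(-0.1), np.float64(29.2))
(array([0.31985052, 0.21296396]), array([15.0140028 , 13.09484005]), 39.248783111572266) [  6.16393443 285.39344262]
(array([ 0.60892511, -0.12240164]), array([34.15766144, 22.92442322]), -81.52206611633301) [619.2160804 168.4321608]
(array([ 0.61011548, -0.06921508]), array([40.96931839, 33.8445015 ]), 8.506207466125488) [554.87383178 122.8411215 ]
(array([ 0.65060626, -0.06697372]), array([35.04055405, 31.51257133]), 8.705984115600586) [597.30150754  53.36683417]
(array([ 0.67269751, -0.05267451]), array([48.32081985,  5.16553926]), -81.54075813293457) [605.92682927  12.92682927]
(array([ 0.61901813, -0.00285908]), array([86.42946625, 78.44883728]), -81.27380275726318) [488.25204918  57.63319672]
(array([0.59338519, 0.08158138]), array([85.07692719, 52.60078812]), -81.31520080566406) [353.81566069  36.41109299]
(array([0.57087762, 0.12530659]), array([18.71107292,  4.82981491]), 8.366012573242188) [264.53947368  15.11842105]
```

View pics/m6.png

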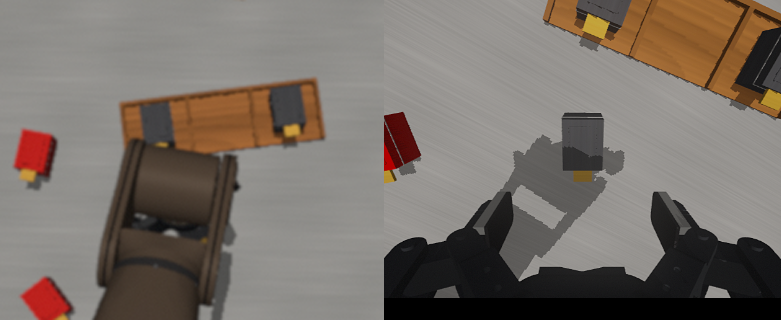

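Both light tins stand square in the outer bays, with tabs to the front at (162,144) and (291,130) in the left half. In the wrist view (right half) the heavy tin is centred at (582,142) between the fingers.

```bash
python3 -m creep '[{"x":0,"y":0,"z":20,"rx":0,"ry":0,"rz":0,"grip":1},{"x":0,"y":0,"z":35,"rx":0,"ry":0,"rz":0,"grip":1},{"x":0,"y":0,"z":35,"rx":0,"ry":0,"rz":0,"grip":1},{"x":0,"y":0,"z":30,"rx":0,"ry":0,"rz":0,"grip":1},{"x":0,"y":0,"z":18,"rx":0,"ry":0,"rz":0,"grip":1},{"x":0,"y":0,"z":9,"rx":0,"ry":0,"rz":0,"grip":1},{"x":0,"y":0,"z":0,"rx":0,"ry":0,"rz":0,"grip":0.6},{"x":0,"y":0,"z":0,"rx":0,"ry":0,"rz":0,"grip":0.3},{"x":0,"y":0,"z":0,"rx":0,"ry":0,"rz":0,"grip":0.3},{"x":0,"y":0,"z":0,"rx":0,"ry":0,"rz":0,"grip":0.3}]' 50
python3 -m creep '[{"x":0,"y":0,"z":0,"rx":0,"ry":0,"rz":0,"grip":0.3},{"x":0,"y":0,"z":0,"rx":0,"ry":0,"rz":0,"grip":0.3},{"x":0,"y":0,"z":0,"rx":0,"ry":0,"rz":0,"grip":0.3},{"x":0,"y":0,"z":-5,"rx":0,"ry":0,"rz":0,"grip":0.3},{"x":0,"y":0,"z":-15,"rx":0,"ry":0,"rz":0,"grip":0.3},{"x":0,"y":0,"z":-25,"rx":0,"ry":0,"rz":0,"grip":0.3},{"x":0,"y":0,"z":-30,"rx":0,"ry":0,"rz":0,"grip":0.3},{"x":0,"y":0,"z":-35,"rx":0,"ry":0,"rz":0,"grip":0.3},{"x":0,"y":0,"z":-35,"rx":0,"ry":0,"rz":0,"grip":0.3},{"x":0,"y":0,"z":-25,"rx":0,"ry":0,"rz":0,"grip":0.3}]' 50
python3 -m creep '[{"x":0,"y":0,"z":-15,"rx":0,"ry":0,"rz":0,"grip":0.3},{"x":0,"y":0,"z":-5,"rx":0,"ry":0,"rz":0,"grip":0.3},{"x":0,"y":0,"z":0,"rx":0,"ry":0,"rz":0,"grip":0.3},{"x":0,"y":0,"z":0,"rx":0,"ry":0,"rz":0,"grip":0.3},{"x":0,"y":0,"z":0,"rx":0,"ry":0,"rz":0,"grip":0.3},{"x":0,"y":0,"z":0,"rx":0,"ry":0,"rz":0,"grip":0.3},{"x":0,"y":0,"z":0,"rx":0,"ry":0,"rz":0,"grip":0.3},{"x":0,"y":0,"z":0,"rx":0,"ry":0,"rz":0,"grip":0.3},{"x":0,"y":0,"z":0,"rx":0,"ry":0,"rz":0,"grip":0.3},{"x":0,"y":0,"z":0,"rx":0,"ry":0,"rz":0,"grip":0.3}]' 50
python3 - <<'E'
from h import *
c=optics.read_camera("scene"); cv2.imwrite("pics/end.png",c["color"])
yaw=np.radians(8.5);O=np.array([.633,-.015]);R=np.array([[np.cos(yaw),np.sin(yaw)],[-np.sin(yaw),np.cos(yaw)]])
for p in ((.6189,.0842),(.6491,-.1141)): print("tin in tray",R@(np.array(p)-O))
h=cv2.cvtColor(c["color"],cv2.COLOR_BGR2HSV)
E
```

```text
time: 23.4
eef_pos: [0.4704, 0.0306, 0.0139]
tcp_rot: [0.968, 0.253, 0.002, 0.001]
contact_force: [0.3, 0.2, -2.3]
opening: 0.532
finger_force: 52.6
time: 24.23
eef_pos: [0.4683, 0.0308, 0.1843]
tcp_rot: [0.967, 0.253, 0.001, 0.0]
contact_force: [1.6, 0.2, -3.9]
opening: 0.53
finger_force: 52.8
time: 25.07
eef_pos: [0.4685, 0.0308, 0.2015]
tcp_rot: [0.967, 0.253, -0.0, -0.0]
contact_force: [-0.7, 0.7, -3.0]
opening: 0.53
finger_force: 52.8
tin in tray [0.00071757 0.10019449]
tin in tray [ 0.00127524 -0.1003912 ]
```

View pics/end.png

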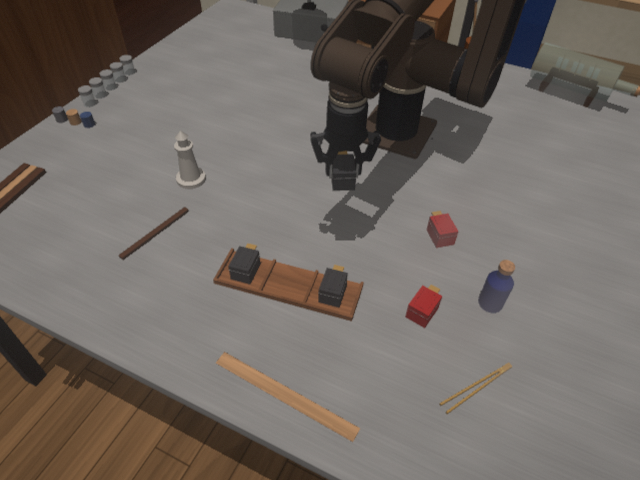

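The scene view shows the light tins in the outer bays at (245,264) and (334,287). The heavy tin is held upright at (344,172), about 19 cm up, and the bystanders are where they started.

```bash
python3 -c "
from plant import sign_off
print(sign_off())"
```

```text
the job is handed in; nothing more can be done
None
```

I handed the job in at about 25 s: the middle tin was the heaviest (about 3.5 N) and is held upright about 19 cm up, the other two (about 1 N each) stand square in the outer bays with tabs to the front, and the bystanders looked undisturbed; no verdict came back.

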